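# Line up the reagent bottles by height on the chairside rack

### The arm

A 7-joint arm with a two-finger parallel gripper is mounted at the origin on the work surface. World frame = base frame: x ahead of the robot, y to its left, z up, the work surface at z = 0. Lengths are in m, angles in degrees, forces in N, time in s.
With the tool pointing down it reaches from about 0.35 to 0.775 m from the base axis. Payload 3.1 kg.
Tool frame: the origin (TCP) lies midway between the tips of the shut fingers; the grasp point (between the pads) lies 19 mm behind it; z points along the fingers, y is the direction in which the jaws open and shut (so a half turn about z gives the same grasp; the last joint's range is limited). The gripper opens to 85 mm and grips with 20 to 120 N. Pads are 22 mm wide; open, the fingers measure 114 mm over their backs; the gripper's body (76 mm by 85 mm) begins 54 mm behind the grasp point. The pads swing forward as they close: fully open they stand 13 mm farther back than shut.
Start: joints at [-66.389, 17.813, 0.802, 86.603, -0.252, 75.585, -1.558], TCP at [0.241, 0.494, 0.231] pointing down, gripper open.
Joint ranges: [-154.91, 154.91], [-16.99, 109.72], [-72.82, 74.43], [7.12, 147.25], [-82.49, 262.49], [11.32, 116.49], [-174.64, 174.64]. Speed limits (degrees/s): [159.86, 159.86, 180, 180, 180, 180, 180].

### API

Orientations are given as [roll, pitch, yaw] about the fixed x, y, z axes, in that order (R = Rz(yaw) Ry(pitch) Rx(roll)).
In Python, from station import robot gives the robot as it stands.
- The arm moves only by the tool carry_out, never from a script. Its argument "deltas" is a list of rows, each a list of 5 numbers: the closure, from 0 (fully open) to 1 (shut), then the shift along the tool's x, y, z scaled (see below), then the turn about the tool's z scaled (see below). In form: [[fingers, tx, ty, tz, yaw], ...]. A call has exactly 5 rows; each row shifts and turns the pose as measured when the row begins, along the tool's axes as they then stand; what a row does not reach is not made up. The controller multiplies each number of a shift by 3 cm and each number of a turn by 5 degrees. A row lasts 1/12 s, in which the tool goes at most 41.7 mm and 7.16 degrees, less where a joint would pass 70% of its speed; a pose out of reach is approached as far as the arm can. A call with a number of a shift or a turn outside -1 to 1 is refused whole. A call with a gripper value outside its range is refused whole. The fingers move at their own pace and stop on an object; "newtons" is the grip in N (left out, the last holds). Time passes only in rows, so rows that do not move let the fingers close, or fill a call up. It gives the time, the measured TCP pose, the force and the opening at its end, in the units of the state.
- robot.get_state(): the state, without advancing time (a new reading comes with each control period).
- robot.read_camera(name): name is "side" or "top"; returns a dict with "pixels" (480x640x3 uint8, blue, green, red), "K" (3x3 intrinsics, pixels), "pose" (4x4, takes a point from camera to world coordinates). Camera axes: x right, y up, looking along -z (the intrinsics and any distortion apply to the point x, -y, -z); pixel columns grow to the right and rows downward; lengths in m; the calibration is good to about 2 mm. A picture is of the moment at which its call begins. There is no depth.
- robot.close_job(): hands the job in, once; it reports no verdict.
The state is a dict: "time_s": time; "q": joint angles; "joint_velocities": joint speeds; "joint_torque": joint torques, N m; "tool_pos": TCP position; "eef_rot": TCP orientation; "contact_force": force on the tool from outside, world axes, zero at the start; "ft_torque": the same for the moment, N m; "gripper_width": finger opening in m.
Only numpy, scipy, OpenCV 4.12 (cv2) and the standard library are available. Lean on these libraries where they do the work, as an engineer would, in place of code of your own. Each camera call takes 0.05 s, during which the arm holds its last target. There are 200 camera calls.

### The job

Line up the four white reagent bottles by height on the four round marks of the rack, one on each: the tallest on the mark next to the blue end block, then step by step down to the shortest at the other end. Leave each standing upright in the middle of its mark, without tipping any bottle over on the way, and do not disturb the amber dropper bottle.

Things in the scene. Friction and masses are not known exactly. Their poses are not given: they have to be found in the camera images.
- bottle_tall_center (a point): centre, half-way up (42 mm above its foot), of the tallest loose bottle: white plastic, red cap, 84 mm tall, round, 32 mm across up to 18 mm below its top, then a cap 23 mm across. Starts standing upright on the table; its z axis points up along the bottle.
- bottle_medium_center (a point): centre, half-way up (36 mm above its foot), of the second tallest loose bottle: white plastic, yellow cap, 72 mm tall, round, 32 mm across up to 18 mm below its top, then a cap 23 mm across. Starts standing upright on the table; its z axis points up along the bottle.
- bottle_low_center (a point): centre, half-way up (30 mm above its foot), of the third tallest loose bottle: white plastic, green cap, 60 mm tall, round, 32 mm across up to 18 mm below its top, then a cap 23 mm across. Starts standing upright on the table; its z axis points up along the bottle.
- bottle_shortest_center (a point): centre, half-way up (24 mm above its foot), of the shortest loose bottle: white plastic, black cap, 48 mm tall, round, 32 mm across up to 18 mm below its top, then a cap 23 mm across. Starts standing upright on the table; its z axis points up along the bottle.
- mark_a: round grey-and-teal mark 48 mm across, flush on top of the rack, number 1 of 4 counted from the rack's right-hand (-y) end as the robot sees it; origin at its centre on the top face of the rack, 8 mm above the table. The marks are 80 mm apart in a straight line along their own y axis (which runs from mark a to mark d). The rack is a fixed flat white strip, 75 x 390 mm, 8 mm thick, at a different place and angle each time.
- mark_b: round grey-and-teal mark 48 mm across, flush on top of the rack, number 2 of 4 counted from the rack's right-hand (-y) end as the robot sees it; origin at its centre on the top face of the rack, 8 mm above the table. The marks are 80 mm apart in a straight line along their own y axis (which runs from mark a to mark d). The rack is a fixed flat white strip, 75 x 390 mm, 8 mm thick, at a different place and angle each time.
- mark_c: round grey-and-teal mark 48 mm across, flush on top of the rack, number 3 of 4 counted from the rack's right-hand (-y) end as the robot sees it; origin at its centre on the top face of the rack, 8 mm above the table. The marks are 80 mm apart in a straight line along their own y axis (which runs from mark a to mark d). The rack is a fixed flat white strip, 75 x 390 mm, 8 mm thick, at a different place and angle each time.
- mark_d: round grey-and-teal mark 48 mm across, flush on top of the rack, number 4 of 4 counted from the rack's right-hand (-y) end as the robot sees it; origin at its centre on the top face of the rack, 8 mm above the table. The marks are 80 mm apart in a straight line along their own y axis (which runs from mark a to mark d). The rack is a fixed flat white strip, 75 x 390 mm, 8 mm thick, at a different place and angle each time.
- end_blue: fixed blue end block, 75 x 22 mm, standing 12 mm above the rack, 60 mm beyond either mark a or mark d along the row (it changes from start to start; a like white block closes the other end). Origin at the centre of its underside. It shows the end where the tallest bottle goes.
- dropper: loose amber glass dropper bottle with a red rubber bulb, 36 mm across, 95 mm tall, standing left of the rack; origin at the centre of its underside. Not to be disturbed.
Mind the look-alikes: they are no part of the job. What is shaped like the part that bears bottle_shortest_center but purple is not meant.

How it is judged (in metres and radians):
At the end, for the whole second after the job is handed in: The bottles stand on the marks in order of height, the tallest on the mark next to the blue block and the shortest on the mark farthest from it; each is within 12 mm of the centre of its mark, upright within 0.1 rad, standing on the rack (height within 4 mm), at rest (below 0.02 m/s) and released (((horizontal distance between end_blue and mark_a below 0.12 m and horizontal distance between bottle_tall_center and mark_a below 0.012 m and horizontal distance between bottle_medium_center and mark_b below 0.012 m and horizontal distance between bottle_low_center and mark_c below 0.012 m and horizontal distance between bottle_shortest_center and mark_d below 0.012 m) or (horizontal distance between end_blue and mark_d below 0.12 m and horizontal distance between bottle_tall_center and mark_d below 0.012 m and horizontal distance between bottle_medium_center and mark_c below 0.012 m and horizontal distance between bottle_low_center and mark_b below 0.012 m and horizontal distance between bottle_shortest_center and mark_a below 0.012 m)) and angle between each of bottle_tall_center, bottle_medium_center, bottle_low_center, bottle_shortest_center's own z axis and vertical below 0.1 rad and height (world z) of bottle_tall_center between 0.046 and 0.054 m and linear speed of each of bottle_tall, bottle_medium, bottle_low, bottle_shortest below 0.02 m/s and height (world z) of bottle_medium_center between 0.04 and 0.048 m and height (world z) of bottle_low_center between 0.034 and 0.042 m and height (world z) of bottle_shortest_center between 0.028 and 0.036 m); the robot touches nothing.
It fails at once if a bottle is tipped over (more than 0.5 rad) (angle between any of bottle_tall_center, bottle_medium_center, bottle_low_center, bottle_shortest_center's own z axis and vertical above 0.5 rad).
It fails at once if the amber dropper bottle is moved by more than 15 mm or tipped (distance of dropper from where it was at the start of the episode above 0.015 m or angle between dropper's own z axis and vertical above 0.3 rad).
It also fails if it takes over 106 s, if anything falls off the work surface, if the arm or the gripper's body presses on something with over 40 N, if the wrist force passes 120 N, or if a joint passes its speed limit or range.

## Working session

There is one attempt and no reset: what is moved stays moved. The work goes in short steps, Python scripts to look and compute and a tool call to move; the robot and the scene stay as the last step left them, time stands still between calls to the robot, and variables do not carry over. Pictures are saved under pics/ and viewed, about 12 in all and at most 16, crops included, and the job is handed in when it is done.

Besides the shell and the picture viewer there is one more tool, called after "Request:" by a JSON object that holds its "fn" and its "kwargs". carry_out: Moves the arm, as the interface text tells. Shifts and turns lie within -1 to 1; 1 stands for 3 cm of shift or 5 degrees of turn. Its arguments: {"type":"object","properties":{"deltas":{"type":"array","items":{"type":"array","items":{"type":"number","minimum":-1,"maximum":1}}},"newtons":{"type":"number"}},"required":["deltas"]}

```bash
ls; mkdir -p pics
python3 - <<'E'
from station import robot
import cv2
print(robot.get_state())
for n in("top","side"):
    c=robot.read_camera(n); cv2.imwrite(f"pics/{n}0.png",c["pixels"]); print(n,c["K"],c["pose"],c.keys())
E
```

```text
pics
{'time_s': 0.0, 'q': array([-66.38846699,  17.86322582,   0.8018968 ,  86.69155247,
        -0.25333736,  75.58482094,  -1.56001083]), 'joint_velocities': array([-0.01229015,  0.02262433, -0.0598614 ,  0.02620939,  0.08817335,
        0.13283434, -0.02118236]), 'joint_torque': array([-9.00117152e-05, -3.79913914e+01,  1.45722348e-01, -2.30590457e+01,
        1.20456802e-02,  1.36010611e-02, -1.36021592e-05]), 'tool_pos': array([0.24077479, 0.49368435, 0.23019723]), 'eef_rot': array([-1.79862248e+02,  4.51388558e-03,  1.54001560e+02]), 'contact_force': array([-0.3832474 , -0.12356543,  0.47958958]), 'ft_torque': array([-0.00823677,  0.00424354,  0.06125543]), 'gripper_width': 0.0852979437019315}
top [[449.43354447   0.         318.38165784]
 [  0.         449.43354447 233.21472749]
 [  0.           0.           1.        ]] [[ 0.02431741  0.99287134 -0.11668405  0.46271104]
 [-0.9994646   0.02670114  0.01890926  0.08461392]
 [ 0.02189006  0.11616175  0.99298906  0.79007624]
 [ 0.          0.          0.          1.        ]] dict_keys(['pixels', 'K', 'pose'])
side [[502.37688457   0.         324.46317375]
 [  0.         502.37688457 235.13375475]
 [  0.           0.           1.        ]] [[ 0.951436    0.23708828 -0.19636364  0.32733135]
 [-0.307757    0.71714703 -0.62528854 -0.52585915]
 [-0.00742698  0.65535432  0.75528508  0.77654101]
 [ 0.          0.          0.          1.        ]] dict_keys(['pixels', 'K', 'pose'])
```

View pics/top0.png

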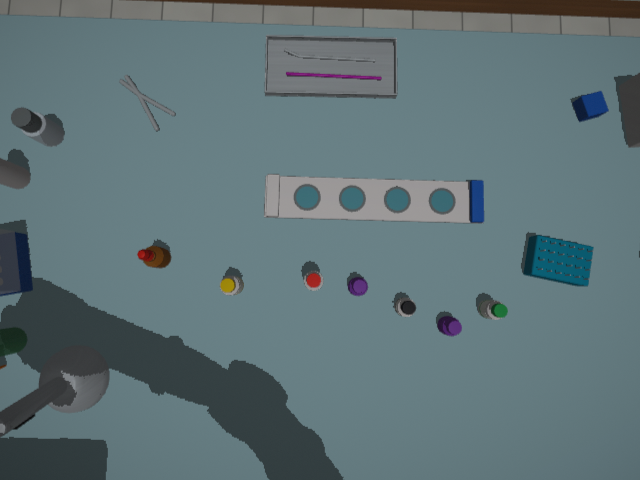

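View pics/side0.png

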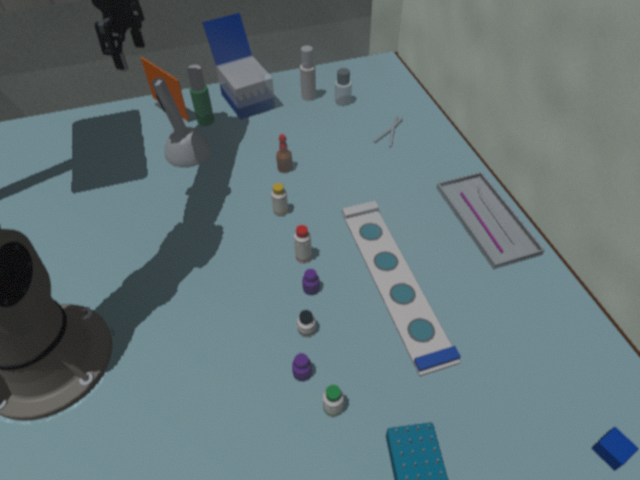

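The top view shows the rack with the blue block at the right, on the -y side, so it is next to mark a at px (442,201). The caps are at yellow (229,285), red (314,281), black (407,308) and green (499,310). The purple look-alikes are at (358,286) and (451,326), and the amber dropper is at (155,257). The side view agrees.

```bash
cat > h.py <<'E'
import numpy as np, cv2
from station import robot
def ray(c,uv,z):
    K,T=c["K"],c["pose"]
    d=np.array([(uv[0]-K[0,2])/K[0,0],-(uv[1]-K[1,2])/K[1,1],-1.]); d=T[:3,:3]@d
    o=T[:3,3]; return o+d*(z-o[2])/d[2]
RNG={"red":((172,150,60),(180,255,255)),"red2":((0,180,60),(5,255,255)),"yellow":((20,150,80),(32,255,255)),
"green":((50,120,60),(75,255,255)),"purple":((125,100,50),(150,255,255)),"blue":((108,150,60),(122,255,255)),
"teal":((88,80,60),(104,255,255)),"black":((0,0,0),(180,255,45))}
def blobs(c,name,box,amin=40):
    x0,y0,x1,y1=box; hsv=cv2.cvtColor(c["pixels"],cv2.COLOR_BGR2HSV)[y0:y1,x0:x1]
    m=cv2.inRange(hsv,*map(np.array,RNG[name]))
    if name=="red": m|=cv2.inRange(hsv,*map(np.array,RNG["red2"]))
    n,l,s,cen=cv2.connectedComponentsWithStats(m)
    return [(round(cen[i][0]+x0,1),round(cen[i][1]+y0,1),int(s[i,4]),tuple(int(v) for v in s[i,2:4])) for i in range(1,n) if s[i,4]>=amin]
E
python3 - <<'E'
from h import *
c=robot.read_camera("top")
for n,box,z in [("red",(290,260,340,300),.084),("yellow",(210,265,250,305),.072),("green",(480,290,520,330),.06),("black",(385,290,430,325),.048),
  ("purple",(330,260,470,345),.048),("blue",(462,170,490,230),.02),("teal",(285,178,460,218),.008),("red",(130,240,170,270),.095)]:
    for b in blobs(c,n,box): print(n,b,ray(c,b[:2],z).round(4))
s=robot.read_camera("side")
for n,box,z in [("red",(290,220,320,240),.084),("yellow",(265,175,295,200),.072),("green",(320,380,350,405),.06),("black",(290,305,325,325),.048),("teal",(350,215,440,345),.008)]:
    for b in blobs(s,n,box): print("side",n,b,ray(s,b[:2],z).round(4))
E
```

```text
red (np.float64(313.1), np.float64(279.9), 137, (13, 13)) [0.472  0.0776 0.084 ]
yellow (np.float64(227.3), np.float64(284.8), 158, (14, 14)) [0.4611 0.2129 0.072 ]
green (np.float64(500.1), np.float64(310.2), 150, (14, 13)) [ 0.431  -0.2263  0.06  ]
black (np.float64(407.6), np.float64(306.9), 146, (14, 13)) [ 0.4323 -0.0786  0.048 ]
purple (np.float64(357.4), np.float64(286.1), 280, (20, 19)) [0.4642 0.0042 0.048 ]
purple (np.float64(449.2), np.float64(325.7), 353, (24, 20)) [ 0.4036 -0.1469  0.048 ]
blue (np.float64(476.8), np.float64(201.2), 520, (13, 42)) [ 0.6172 -0.2065  0.02  ]
teal (np.float64(306.6), np.float64(196.8), 371, (22, 21)) [0.6189 0.0921 0.008 ]
teal (np.float64(351.8), np.float64(198.0), 372, (22, 21)) [0.619  0.0121 0.008 ]
teal (np.float64(396.8), np.float64(199.3), 369, (22, 22)) [ 0.6189 -0.068   0.008 ]
teal (np.float64(441.7), np.float64(200.7), 366, (22, 22)) [ 0.6187 -0.1481  0.008 ]
red (np.float64(145.7), np.float64(254.7), 141, (16, 11)) [0.504  0.3358 0.095 ]
side yellow (np.float64(277.6), np.float64(187.3), 46, (9, 7)) [0.4598 0.2093 0.072 ]
side green (np.float64(332.8), np.float64(392.3), 160, (13, 15)) [ 0.4303 -0.2305  0.06  ]
side teal (np.float64(370.3), np.float64(231.3), 203, (19, 14)) [0.619  0.0909 0.008 ]
side teal (np.float64(385.5), np.float64(260.6), 246, (20, 16)) [0.6193 0.0111 0.008 ]
side teal (np.float64(402.2), np.float64(293.3), 282, (21, 17)) [ 0.6192 -0.0691  0.008 ]
side teal (np.float64(420.9), np.float64(329.8), 340, (23, 19)) [ 0.6192 -0.1495  0.008 ]
```

Request:
{"fn": "carry_out", "kwargs": {"deltas": [[0,-1,-0.4,0,1],[0,-1,-0.4,0,1],[0,-1,-0.4,0,1],[0,-1,-0.2,0,1],[0,-1,-0.2,0,1]], "newtons": 40}}

```text
time_s: 0.62
tool_pos: [0.329, 0.3705, 0.2277]
eef_rot: [-179.7, -0.3, 129.1]
contact_force: [0.7, 1.6, 0.6]
gripper_width: 0.0855
```

Request:
{"fn": "carry_out", "kwargs": {"deltas": [[0,-0.8,0.3,0,1],[0,-0.8,0.3,0,1],[0,-0.8,0.3,0,1],[0,-0.8,0.3,0,1],[0,-0.8,0.3,0.3,1]]}}

```text
time_s: 1.03
tool_pos: [0.4295, 0.2807, 0.219]
eef_rot: [-179.7, -0.2, 102.7]
contact_force: [-0.0, 0.4, -0.2]
gripper_width: 0.0854
```

Request:
{"fn": "carry_out", "kwargs": {"deltas": [[0,-0.8,0.3,0.3,1],[0,-0.8,0.3,0.3,1],[0,-0.8,0.3,0.3,0.8],[0,0,0,0.5,0],[0,0,0,0,0]]}}

```text
time_s: 1.45
tool_pos: [0.4706, 0.2016, 0.1738]
eef_rot: [-179.8, 0.1, 87.1]
contact_force: [-1.3, 0.5, -0.4]
gripper_width: 0.0859
```

```bash
cat >> h.py <<'E'
def go(x,y,z,yaw=90.):
    s=robot.get_state(); p=s["tool_pos"]; r=np.radians(s["eef_rot"][2]); d=np.array([x,y,z])-p
    tx=np.array([np.cos(r),np.sin(r),0]); ty=np.array([np.sin(r),-np.cos(r),0])
    print("t",s["time_s"],"pos",p.round(4),"rpy",s["eef_rot"].round(1),"w",round(s["gripper_width"],4),"F",s["contact_force"].round(1))
    print("units tx,ty,tz,yaw:",(np.array([d@tx,d@ty,-d[2]])/.03).round(2),round(-(yaw-s["eef_rot"][2])/5,2))
E
python3 -c "
from h import *
go(.461,.211,.02)
c=robot.read_camera('top')
for n,box,z in [('yellow',(200,255,260,305),.072)]:
    print(blobs(c,n,box))"
```

```text
t 1.45 pos [0.4706 0.2016 0.1738] rpy [-1.798e+02  1.000e-01  8.710e+01] w 0.0859 F [-1.3  0.5 -0.4]
units tx,ty,tz,yaw: [ 0.3  -0.34  5.13] -0.57
[]
```

Request:
{"fn": "carry_out", "kwargs": {"deltas": [[0,0.3,-0.34,0.5,-0.57],[0,0,0,1,0],[0,0,0,1,0],[0,0,0,0.5,0],[0,0,0,0,0]]}}

```text
time_s: 1.92
tool_pos: [0.4655, 0.2178, 0.0886]
eef_rot: [179.4, -0.4, 90.6]
contact_force: [0.1, 0.7, 0.2]
gripper_width: 0.0857
```

```bash
python3 -c "
from h import *
go(.461,.211,.02)
c=robot.read_camera('side')
cv2.imwrite('pics/s1.png',cv2.resize(c['pixels'][100:300,180:400],None,fx=2.5,fy=2.5))"
```

```text
t 1.9167 pos [0.4655 0.2178 0.0886] rpy [179.4  -0.4  90.6] w 0.0857 F [0.1 0.7 0.2]
units tx,ty,tz,yaw: [-0.22 -0.15  2.29] 0.12
```

View pics/s1.png

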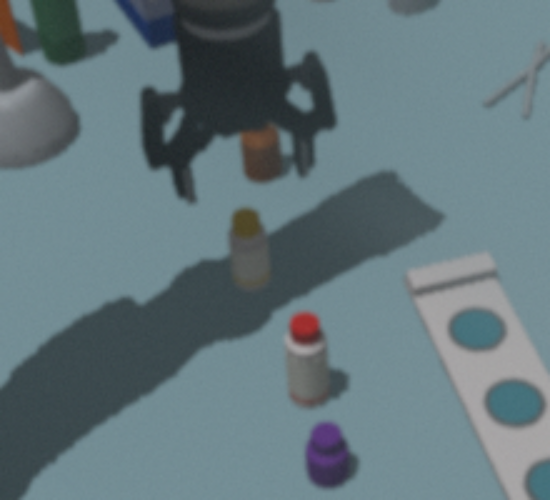

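The jaws straddle the yellow-capped bottle (crop px 247,250) with clear space on both sides. I'll go down and grip.

Request:
{"fn": "carry_out", "kwargs": {"deltas": [[0,-0.22,-0.15,0.6,0.12],[0,0,0,0.9,0],[0,0,0,0.7,0],[0,0,0,0,0],[0,0,0,0,0]]}}

```text
time_s: 2.38
tool_pos: [0.4697, 0.2205, 0.0319]
eef_rot: [178.4, -1.1, 90.4]
contact_force: [-0.2, 0.1, 0.8]
gripper_width: 0.0852
```

Request:
{"fn": "carry_out", "kwargs": {"deltas": [[1,0,0,0,0],[1,0,0,0,0],[1,0,0,0,0],[1,0,0,0,0],[1,0,0,0,0]]}}

```text
time_s: 2.8
tool_pos: [0.474, 0.2244, 0.0397]
eef_rot: [177.9, -1.5, 90.6]
contact_force: [-1.5, -0.4, 0.2]
gripper_width: 0.0314
```

```bash
python3 -c "
from h import *
go(.461,.211,.02)"
```

```text
t 2.8 pos [0.474  0.2244 0.0397] rpy [177.9  -1.5  90.6] w 0.0314 F [-1.5 -0.4  0.2]
units tx,ty,tz,yaw: [-0.44 -0.44  0.66] 0.12
```

```bash
python3 -c "
from h import *
for i in range(5):
    c=robot.read_camera('side'); s=robot.get_state(); print(s['time_s'],s['tool_pos'].round(4),s['eef_rot'].round(2),s['q'].round(2),s['joint_velocities'].round(1))
cv2.imwrite('pics/s2.png',cv2.resize(c['pixels'][100:300,180:400],None,fx=2.5,fy=2.5))"
```

```text
2.85 [0.4743 0.2243 0.0397] [177.87  -1.51  90.59] [-41.6   24.99  18.84 107.74 -11.57  46.45 -16.19] [-0.   0.3 -0.1  0.2 -0.  -0.5 -0.1]
2.9 [0.4742 0.2243 0.0396] [177.87  -1.51  90.58] [-41.59  25.01  18.84 107.75 -11.57  46.44 -16.19] [ 0.   0.1 -0.  -0.1 -0.1  0.   0.1]
2.95 [0.4743 0.2244 0.0395] [177.88  -1.51  90.59] [-41.59  25.01  18.84 107.74 -11.58  46.44 -16.18] [ 0.   0.  -0.2 -0.2 -0.  -0.   0. ]
3.0 [0.4743 0.2244 0.0395] [177.88  -1.51  90.58] [-41.59  25.02  18.84 107.74 -11.58  46.44 -16.19] [-0.   0.   0.  -0.1  0.   0.  -0. ]
3.05 [0.4743 0.2244 0.0395] [177.88  -1.51  90.58] [-41.59  25.02  18.84 107.74 -11.58  46.44 -16.19] [-0.1  0.   0.   0.  -0.  -0.  -0. ]
```

View pics/s2.png

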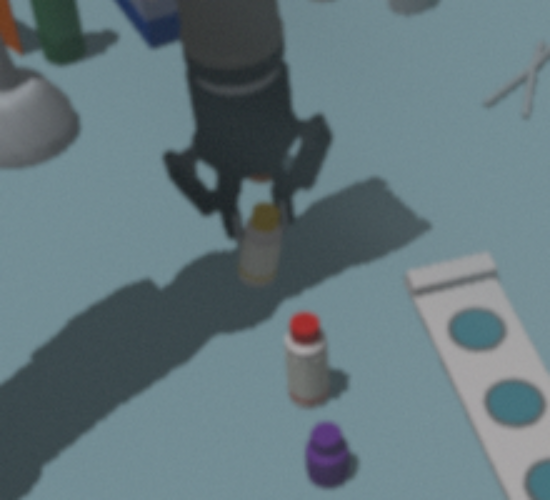

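The jaws hold the yellow bottle at its upper body (crop px 258,245). The tool drifts during zero rows, rising about 8 mm and moving about 4 mm in x and y, and it tilts slightly. It stays still during camera calls. I'll lower, open, and measure the drift per row before regripping lower.

Request:
{"fn": "carry_out", "kwargs": {"deltas": [[1,0,0,0.3,0],[1,0,0,0,0],[0,0,0,0,0],[0,0,0,0,0],[0,0,0,0,0]]}}

```text
time_s: 3.47
tool_pos: [0.4718, 0.2304, 0.0373]
eef_rot: [178.2, -2.1, 90.8]
contact_force: [-0.7, -0.4, 0.5]
gripper_width: 0.0653
```

```bash
python3 -c "
from h import *
for i in range(3):
    c=robot.read_camera('side'); s=robot.get_state(); print(s['time_s'],s['tool_pos'].round(4),s['eef_rot'].round(2),s['q'].round(2),s['joint_torque'].round(1),s['contact_force'].round(1))
for n,z in (('yellow',.072),('red',.084)):
  for cam in ('side','top'):
    c=robot.read_camera(cam)
    for b in blobs(c,n,(200,160,360,300),20): print(n,cam,b,ray(c,b[:2],z).round(4))
"
```

```text
3.5167 [0.4716 0.2302 0.0371] [178.21  -2.04  90.74] [-41.46  25.24  18.33 107.75 -12.27  46.3  -15.88] [ -0.1 -37.5   3.  -17.9  -0.1  -0.2   0. ] [-0.2  0.6 -0.1]
3.5667 [0.4715 0.2301 0.037 ] [178.23  -2.03  90.73] [-41.46  25.25  18.34 107.75 -12.27  46.31 -15.88] [ -0.1 -37.5   3.  -17.9  -0.1  -0.2   0. ] [ 0.2  0.4 -1.2]
3.6167 [0.4714 0.2301 0.037 ] [178.24  -2.03  90.73] [-41.45  25.25  18.34 107.76 -12.28  46.32 -15.88] [ -0.  -37.4   3.1 -17.8  -0.1  -0.2   0. ] [ 0.1 -0.   0.2]
red side (np.float64(301.1), np.float64(229.8), 42, (10, 9)) [0.4705 0.0734 0.084 ]
red top (np.float64(313.1), np.float64(279.9), 137, (13, 13)) [0.472  0.0776 0.084 ]
```

Request:
{"fn": "carry_out", "kwargs": {"deltas": [[0,-0.3,0,0.2,0],[0,-0.25,0,0.3,0],[0,0,0,0,0],[0,0,0,0,0],[0,0,0,0,0]]}}

```text
time_s: 4.23
tool_pos: [0.4716, 0.2111, 0.0189]
eef_rot: [178.3, -2.0, 90.6]
contact_force: [0.6, 0.4, -0.3]
gripper_width: 0.0857
```

```bash
python3 -c "
from h import *
go(.472,.213,.018)
c=robot.read_camera('side'); s=robot.get_state(); print(s['tool_pos'].round(4),s['eef_rot'].round(2),s['q'].round(2))
go(.472,.213,.018)"
```

```text
t 4.2333 pos [0.4716 0.2111 0.0189] rpy [178.3  -2.   90.6] w 0.0857 F [ 0.6  0.4 -0.3]
units tx,ty,tz,yaw: [0.06 0.01 0.03] 0.13
[0.4718 0.2113 0.0191] [178.31  -1.96  90.66] [-39.36  26.2   18.04 109.57 -13.1   43.77 -13.25]
t 4.2833 pos [0.4718 0.2113 0.0191] rpy [178.3  -2.   90.7] w 0.0857 F [-0.2  0.9  0.9]
units tx,ty,tz,yaw: [0.06 0.01 0.04] 0.13
```

Request:
{"fn": "carry_out", "kwargs": {"deltas": [[0,0,0,0,0],[0,0,0,0,0],[0,0,0,0,0],[0,0,0,0,0],[0,0,0,0,0]]}}

```text
time_s: 4.7
tool_pos: [0.4724, 0.2126, 0.0197]
eef_rot: [178.2, -2.0, 90.7]
contact_force: [-0.2, -0.4, 0.3]
gripper_width: 0.0852
```

```bash
python3 -c "
from h import *
go(.472,.213,.018)
c=robot.read_camera('side'); s=robot.get_state(); print(s['tool_pos'].round(4),s['eef_rot'].round(2),s['q'].round(2))
go(.472,.213,.018)"
```

```text
t 4.7 pos [0.4724 0.2126 0.0197] rpy [178.2  -2.   90.7] w 0.0852 F [-0.2 -0.4  0.3]
units tx,ty,tz,yaw: [ 0.02 -0.01  0.06] 0.15
[0.4724 0.2126 0.0198] [178.22  -2.04  90.74] [-39.41  26.17  18.   109.49 -13.12  43.77 -13.25]
t 4.75 pos [0.4724 0.2126 0.0198] rpy [178.2  -2.   90.7] w 0.0853 F [-0.6  0.3  0.2]
units tx,ty,tz,yaw: [ 0.01 -0.01  0.06] 0.15
```

Request:
{"fn": "carry_out", "kwargs": {"deltas": [[1,0,0,0,0],[1,0,0,0,0],[1,0,0,0,0],[1,0,0,0,0],[1,0,0,0,0]]}}

```text
time_s: 5.17
tool_pos: [0.4718, 0.213, 0.0203]
eef_rot: [178.3, -2.1, 90.8]
contact_force: [-1.5, 0.0, 2.9]
gripper_width: 0.0315
```

```bash
python3 -c "
from h import *
go(.619,-.068,.1)
c=robot.read_camera('side'); s=robot.get_state(); print(s['tool_pos'].round(4),s['eef_rot'].round(2),s['q'].round(2))"
```

```text
t 5.1667 pos [0.4718 0.213  0.0203] rpy [178.3  -2.1  90.8] w 0.0315 F [-1.5  0.   2.9]
units tx,ty,tz,yaw: [-9.43  4.78 -2.66] 0.16
[0.4718 0.213  0.0203] [178.28  -2.06  90.78] [-39.43  26.11  17.99 109.48 -13.12  43.88 -13.25]
```

Request:
{"fn": "carry_out", "kwargs": {"deltas": [[1,0,0,-0.4,0],[1,0,0,-0.8,0],[1,0,0,-0.8,0],[1,-0.4,0.3,-0.8,0],[1,-0.8,0.6,-0.2,0]]}}

```text
time_s: 5.63
tool_pos: [0.4896, 0.1792, 0.1087]
eef_rot: [179.0, -2.0, 91.5]
contact_force: [1.2, 0.4, -0.2]
gripper_width: 0.0308
```

Request:
{"fn": "carry_out", "kwargs": {"deltas": [[1,-0.9,0.6,0,0],[1,-0.9,0.6,0,0],[1,-0.9,0.6,0,0],[1,-0.9,0.6,0,0],[1,-0.9,0.6,0,0]]}}

```text
time_s: 6.05
tool_pos: [0.5882, 0.0471, 0.1089]
eef_rot: [178.6, -2.3, 92.1]
contact_force: [2.4, 1.1, 0.5]
gripper_width: 0.0309
```

```bash
python3 -c "
from h import *
go(.619,-.068,.1)"
```

```text
t 6.05 pos [0.5882 0.0471 0.1089] rpy [178.6  -2.3  92.1] w 0.0309 F [2.4 1.1 0.5]
units tx,ty,tz,yaw: [-3.87  0.88  0.3 ] 0.43
```

Request:
{"fn": "carry_out", "kwargs": {"deltas": [[1,-0.9,0.3,0,0.2],[1,-0.9,0.2,0,0.2],[1,-0.9,0.1,0.1,0],[1,-0.7,0.1,0.2,0],[1,-0.2,0,0.3,0]]}}

```text
time_s: 6.47
tool_pos: [0.6175, -0.074, 0.087]
eef_rot: [178.2, -1.9, 89.6]
contact_force: [-0.6, -0.7, -0.7]
gripper_width: 0.0307
```

Request:
{"fn": "carry_out", "kwargs": {"deltas": [[1,0,0,0.3,0],[1,0,0,0.3,0],[1,0,0,0.2,0],[1,0,0,0,0],[1,0,0,0,0]]}}

```text
time_s: 6.88
tool_pos: [0.6147, -0.0684, 0.056]
eef_rot: [178.7, -2.2, 89.7]
contact_force: [0.2, 0.3, 0.5]
gripper_width: 0.0311
```

```bash
python3 -c "
from h import *
c=robot.read_camera('side');go(.619,-.068,.03)
cv2.imwrite('pics/s3.png',cv2.resize(c['pixels'][140:400,260:500],None,fx=2.3,fy=2.3))
t=robot.read_camera('top')
for n,c in(('top',t),('side',c)):
  for b in blobs(c,'yellow',(0,0,640,480),20): print(n,b,ray(c,b[:2],.1).round(4))"
```

```text
t 6.9333 pos [ 0.6146 -0.0676  0.0559] rpy [178.7  -2.2  89.7] w 0.0309 F [-0.3 -0.2 -0.7]
units tx,ty,tz,yaw: [-0.01  0.15  0.86] -0.06
```

View pics/s3.png

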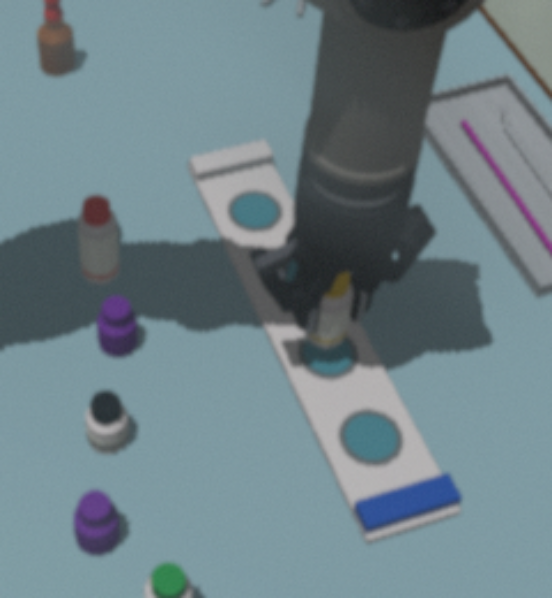

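The yellow bottle hangs upright over mark b (crop px 330,320). Its apparent lean matches the perspective there. I'll lower and release it.

Request:
{"fn": "carry_out", "kwargs": {"deltas": [[1,0,0.15,0.3,0],[1,0,0,0.3,0],[1,0,0,0.15,0],[1,0,0,0,0],[1,0,0,0,0]]}}

```text
time_s: 7.4
tool_pos: [0.6223, -0.0646, 0.0333]
eef_rot: [178.4, -2.2, 89.9]
contact_force: [-0.6, 0.0, -0.7]
gripper_width: 0.0311
```

```bash
python3 -c "
from h import *
c=robot.read_camera('side');go(.619,-.068,.0285)"
```

```text
t 7.45 pos [ 0.6221 -0.0646  0.0332] rpy [178.4  -2.2  89.9] w 0.0314 F [-0.9  0.1 -1.5]
units tx,ty,tz,yaw: [-0.11 -0.1   0.16] -0.01
```

Request:
{"fn": "carry_out", "kwargs": {"deltas": [[1,-0.11,-0.1,0.12,0],[1,0,0,0.04,0],[1,0,0,0.0,0],[1,0,0,0,0],[0.5,0,0,0,0]]}}

```text
time_s: 7.87
tool_pos: [0.6195, -0.0691, 0.0288]
eef_rot: [178.3, -2.2, 89.8]
contact_force: [-0.3, 0.1, 0.9]
gripper_width: 0.0414
```

```bash
python3 -c "
from h import *
c=robot.read_camera('side');go(.619,-.068,.0285)"
```

```text
t 7.9167 pos [ 0.6195 -0.0692  0.0288] rpy [178.3  -2.2  89.9] w 0.043 F [-0.8 -0.  -0.5]
units tx,ty,tz,yaw: [ 0.04 -0.02  0.01] -0.03
```

Request:
{"fn": "carry_out", "kwargs": {"deltas": [[0,0,0,0,0],[0,0,0,0,0],[0,0,0,0,0],[0,0,0,-0.5,0],[0,0,0,-1,0]]}}

```text
time_s: 8.33
tool_pos: [0.6135, -0.0694, 0.0687]
eef_rot: [179.1, -2.3, 89.9]
contact_force: [0.1, 0.3, 0.3]
gripper_width: 0.0851
```

Request:
{"fn": "carry_out", "kwargs": {"deltas": [[0,0,0,-1,0],[0,0,0,-1,0],[0,0.3,-0.4,-0.7,0],[0,0.6,-0.8,0,0],[0,0.8,-0.8,0,0]]}}

```text
time_s: 8.75
tool_pos: [0.5581, -0.0296, 0.1602]
eef_rot: [178.2, -1.8, 89.3]
contact_force: [-0.4, 1.0, -0.7]
gripper_width: 0.0854
```

```bash
python3 -c "
from h import *
go(.472,.0775,.14)"
```

```text
t 8.75 pos [ 0.5581 -0.0296  0.1602] rpy [178.2  -1.8  89.3] w 0.0854 F [-0.4  1.  -0.7]
units tx,ty,tz,yaw: [ 3.53 -2.92  0.67] -0.15
```

Request:
{"fn": "carry_out", "kwargs": {"deltas": [[0,0.9,-0.8,0,0],[0,0.9,-0.8,0,0],[0,0.9,-0.8,0,0],[0,0.6,-0.4,0.3,0],[0,0,0,0.2,0]]}}

```text
time_s: 9.17
tool_pos: [0.4703, 0.0794, 0.149]
eef_rot: [177.8, -2.2, 89.5]
contact_force: [-0.3, 0.4, -0.8]
gripper_width: 0.0856
```

```bash
python3 -c "
from h import *
c=robot.read_camera('side')
t=robot.read_camera('top')
go(.472,.0775,.025)
for b in blobs(t,'yellow',(0,0,640,480),20): print('top',b,ray(t,b[:2],.08).round(4))
for b in blobs(c,'yellow',(350,200,640,480),20): print('side',b,ray(c,b[:2],.08).round(4))
"
```

```text
t 9.2667 pos [0.4724 0.075  0.1488] rpy [177.7  -2.   89.2] w 0.0856 F [ 0.2 -0.5 -0. ]
units tx,ty,tz,yaw: [ 0.08 -0.02  4.13] -0.16
top (np.float64(403.4), np.float64(191.3), 155, (14, 14)) [ 0.618  -0.0646  0.08  ]
side (np.float64(405.9), np.float64(269.9), 85, (11, 10)) [ 0.6176 -0.0691  0.08  ]
```

Request:
{"fn": "carry_out", "kwargs": {"deltas": [[0,0.05,0,0.5,0],[0,0,0,0.9,0],[0,0,0,0.9,0],[0,0,0,0.3,0],[0,0,0,0,0]]}}

```text
time_s: 9.68
tool_pos: [0.4854, 0.0711, 0.0727]
eef_rot: [176.9, -1.8, 88.6]
contact_force: [-0.2, -0.2, 0.1]
gripper_width: 0.0853
```

```bash
python3 -c "
from h import *
go(.472,.0775,.025)
c=robot.read_camera('side')
go(.472,.0775,.025)"
```

```text
t 9.6833 pos [0.4854 0.0711 0.0727] rpy [176.9  -1.8  88.6] w 0.0853 F [-0.2 -0.2  0.1]
units tx,ty,tz,yaw: [ 0.2  -0.45  1.59] -0.29
t 9.7333 pos [0.4857 0.0709 0.0734] rpy [176.9  -1.8  88.6] w 0.0855 F [ 0.  -0.2  0.2]
units tx,ty,tz,yaw: [ 0.21 -0.46  1.61] -0.29
```

Request:
{"fn": "carry_out", "kwargs": {"deltas": [[0,0.2,-0.45,0.3,-0.29],[0,0,-0.05,0.7,0],[0,0,-0.05,0.5,0],[0,0,0,0,0],[0,0,0,0,0]]}}

```text
time_s: 10.15
tool_pos: [0.4813, 0.0752, 0.0343]
eef_rot: [175.9, -1.8, 89.7]
contact_force: [0.7, -0.7, 0.5]
gripper_width: 0.0853
```

```bash
python3 -c "
from h import *
c=robot.read_camera('side')
go(.472,.0775,.025)"
```

```text
t 10.2 pos [0.4814 0.0752 0.0344] rpy [175.9  -1.8  89.7] w 0.0855 F [-0.2 -1.4 -1. ]
units tx,ty,tz,yaw: [ 0.07 -0.31  0.31] -0.07
```

Request:
{"fn": "carry_out", "kwargs": {"deltas": [[0,0.07,-0.3,0.2,0],[0,0,0,0.15,0],[0,0,0,0,0],[0,0,0,0,0],[0,0,0,0,0]]}}

```text
time_s: 10.62
tool_pos: [0.4762, 0.078, 0.0268]
eef_rot: [175.4, -1.9, 89.6]
contact_force: [0.1, -0.1, 0.2]
gripper_width: 0.0853
```

Request:
{"fn": "carry_out", "kwargs": {"deltas": [[1,0,0,0,0],[1,0,0,0,0],[1,0,0,0,0],[1,0,0,0,0],[1,0,0,0,0]]}}

```text
time_s: 11.03
tool_pos: [0.4761, 0.0783, 0.0279]
eef_rot: [175.5, -1.9, 89.6]
contact_force: [-4.1, -0.4, 8.7]
gripper_width: 0.0321
```

```bash
python3 -c "
from h import *
c=robot.read_camera('side')
go(.619,-.148,.13)"
```

```text
t 11.0833 pos [0.476  0.0782 0.0279] rpy [175.5  -1.9  89.6] w 0.0317 F [-3.8 -0.2  7.6]
units tx,ty,tz,yaw: [-7.51  4.81 -3.4 ] -0.07
```

Request:
{"fn": "carry_out", "kwargs": {"deltas": [[1,0,0,-0.6,0],[1,0,0,-1,0],[1,0,0,-1,0],[1,-0.3,0.2,-1,0],[1,-0.6,0.4,-0.8,0]]}}

```text
time_s: 11.5
tool_pos: [0.4745, 0.0498, 0.1574]
eef_rot: [176.8, -1.8, 90.1]
contact_force: [-0.3, -0.5, -0.2]
gripper_width: 0.0308
```

Request:
{"fn": "carry_out", "kwargs": {"deltas": [[1,-0.8,0.5,0,0],[1,-0.9,0.5,0,0],[1,-0.9,0.5,0,0],[1,-0.9,0.5,0,0],[1,-0.9,0.5,0,0]]}}

```text
time_s: 11.92
tool_pos: [0.5567, -0.0808, 0.1661]
eef_rot: [175.9, -2.2, 90.9]
contact_force: [1.1, 0.7, 0.4]
gripper_width: 0.0309
```

```bash
python3 -c "
from h import *
go(.619,-.148,.13)"
```

```text
t 11.9167 pos [ 0.5567 -0.0808  0.1661] rpy [175.9  -2.2  90.9] w 0.0309 F [1.1 0.7 0.4]
units tx,ty,tz,yaw: [-2.27  2.04  1.2 ] 0.17
```

Request:
{"fn": "carry_out", "kwargs": {"deltas": [[1,-0.7,0.6,0,0],[1,-0.7,0.6,0,0],[1,-0.5,0.5,0.1,0],[1,-0.3,0.3,0.2,0.1],[1,0,0,0.3,0]]}}

```text
time_s: 12.33
tool_pos: [0.6227, -0.1604, 0.1499]
eef_rot: [175.7, -1.7, 89.7]
contact_force: [0.0, -1.0, -0.0]
gripper_width: 0.0311
```

Request:
{"fn": "carry_out", "kwargs": {"deltas": [[1,0,0,0.3,0],[1,0,0,0.3,0],[1,0,0,0.3,0],[1,0,0,0.3,0],[1,0,0,0.3,0]]}}

```text
time_s: 12.75
tool_pos: [0.6231, -0.155, 0.0986]
eef_rot: [176.0, -1.9, 89.8]
contact_force: [-0.3, -0.5, -0.6]
gripper_width: 0.0312
```

```bash
python3 -c "
from h import *
go(.619,-.148,.037)"
```

```text
t 12.75 pos [ 0.6231 -0.155   0.0986] rpy [176.   -1.9  89.8] w 0.0312 F [-0.3 -0.5 -0.6]
units tx,ty,tz,yaw: [ 0.23 -0.14  2.05] -0.03
```

Request:
{"fn": "carry_out", "kwargs": {"deltas": [[1,0.2,-0.1,0.3,0],[1,0,-0.03,0.3,0],[1,0,0,0.3,0],[1,0,0,0.3,0],[1,0,0,0.3,0]]}}

```text
time_s: 13.17
tool_pos: [0.6213, -0.1432, 0.0484]
eef_rot: [176.1, -2.1, 90.1]
contact_force: [0.2, 0.3, -0.7]
gripper_width: 0.0312
```

```bash
python3 -c "
from h import *
c=robot.read_camera('side')
go(.619,-.148,.036)
cv2.imwrite('pics/s4.png',cv2.resize(c['pixels'][180:420,300:540],None,fx=2.3,fy=2.3))"
```

```text
t 13.2167 pos [ 0.6199 -0.1425  0.046 ] rpy [176.4  -2.1  90.1] w 0.0312 F [-0.7  0.3 -2.2]
units tx,ty,tz,yaw: [-0.18 -0.03  0.33] 0.02
```

View pics/s4.png

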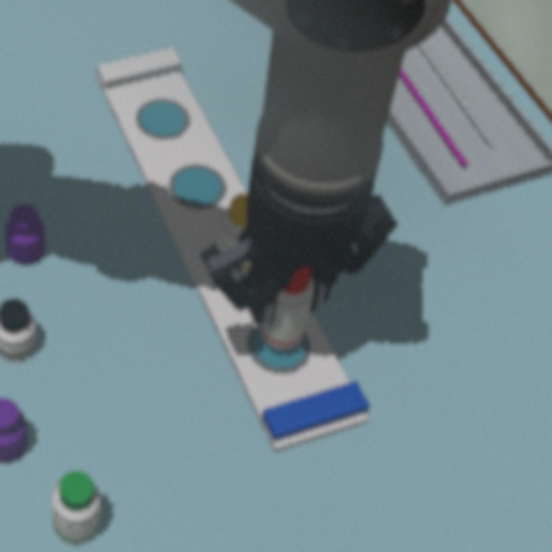

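The tall bottle hangs over mark a (crop px 285,330; mark at 282,350). The medium's yellow cap is at (240,210), undisturbed. I'll lower it to touch and open.

Request:
{"fn": "carry_out", "kwargs": {"deltas": [[1,-0.18,-0.03,0.15,0],[1,0,0,0.15,0],[1,0,0,0.05,0],[1,0,0,0,0],[1,0,0,0,0]]}}

```text
time_s: 13.63
tool_pos: [0.6205, -0.1506, 0.0381]
eef_rot: [176.2, -2.1, 90.0]
contact_force: [0.8, 0.1, -0.7]
gripper_width: 0.0313
```

```bash
python3 -c "
from h import *
c=robot.read_camera('side')
go(.619,-.148,.036)"
```

```text
t 13.6833 pos [ 0.6205 -0.1508  0.0381] rpy [176.2  -2.1  90. ] w 0.0311 F [-0.1  0.8 -0.4]
units tx,ty,tz,yaw: [ 0.09 -0.05  0.07] -0.01
```

Request:
{"fn": "carry_out", "kwargs": {"deltas": [[1,0.06,-0.05,0.07,0],[1,0,0,0.03,0],[0.5,0,0,0,0],[0,0,0,0,0],[0,0,0,0,0]]}}

```text
time_s: 14.1
tool_pos: [0.6205, -0.1508, 0.0368]
eef_rot: [176.0, -2.0, 89.9]
contact_force: [0.5, -0.2, -0.2]
gripper_width: 0.0655
```

Request:
{"fn": "carry_out", "kwargs": {"deltas": [[0,0,0,0,0],[0,0,0,0,0],[0,0,0,-0.5,0],[0,0,0,-1,0],[0,0,0,-1,0]]}}

```text
time_s: 14.52
tool_pos: [0.6091, -0.1499, 0.1035]
eef_rot: [177.1, -2.3, 89.9]
contact_force: [1.4, 0.0, 0.9]
gripper_width: 0.0854
```

Request:
{"fn": "carry_out", "kwargs": {"deltas": [[0,0,0,-1,0],[0,0,-0.3,-1,0],[0,0.3,-0.9,0,0],[0,0.4,-0.9,0,0],[0,0.4,-0.9,0,0]]}}

```text
time_s: 14.93
tool_pos: [0.5226, -0.1236, 0.1693]
eef_rot: [176.0, -1.7, 89.8]
contact_force: [0.1, 0.9, 0.3]
gripper_width: 0.0853
```

```bash
python3 -c "
from h import *
c=robot.read_camera('side')
t=robot.read_camera('top')
go(.432,-.079,.12)
for b in blobs(t,'red',(300,0,640,480),20): print('top',b,ray(t,b[:2],.092).round(4))
for b in blobs(c,'red',(320,200,640,480),20): print('side',b,ray(c,b[:2],.092).round(4))
"
```

```text
t 15.0333 pos [ 0.5168 -0.1207  0.1667] rpy [176.6  -2.1  89.9] w 0.0856 F [ 0.2 -0.2 -1.4]
units tx,ty,tz,yaw: [ 1.38 -2.83  1.56] -0.02
top (np.float64(457.8), np.float64(190.1), 158, (16, 13)) [ 0.6198 -0.1491  0.092 ]
side (np.float64(430.3), np.float64(305.6), 72, (11, 11)) [ 0.6205 -0.155   0.092 ]
```

Request:
{"fn": "carry_out", "kwargs": {"deltas": [[0,0.4,-0.6,0.1,0],[0,0.4,-0.6,0.3,0],[0,0.3,-0.6,0.3,0],[0,0.2,-0.6,0.3,0],[0,0.1,-0.4,0.3,0]]}}

```text
time_s: 15.45
tool_pos: [0.4383, -0.077, 0.1251]
eef_rot: [175.9, -1.9, 89.9]
contact_force: [0.2, -0.4, -0.8]
gripper_width: 0.0852
```

Request:
{"fn": "carry_out", "kwargs": {"deltas": [[0,0,0,0.3,0],[0,0,0,0.3,0],[0,0,0,0.3,0],[0,0,0,0.3,0],[0,0,0,0,0]]}}

```text
time_s: 15.87
tool_pos: [0.4421, -0.0758, 0.0852]
eef_rot: [175.9, -1.9, 89.9]
contact_force: [-0.7, -0.3, -0.4]
gripper_width: 0.0856
```

```bash
python3 -c "
from h import *
go(.432,-.079,.01)
c=robot.read_camera('side')
go(.432,-.079,.01)"
```

```text
t 15.8667 pos [ 0.4421 -0.0758  0.0852] rpy [175.9  -1.9  89.9] w 0.0856 F [-0.7 -0.3 -0.4]
units tx,ty,tz,yaw: [-0.11 -0.34  2.51] -0.02
t 15.9167 pos [ 0.4427 -0.076   0.086 ] rpy [175.8  -1.9  89.9] w 0.0855 F [0.3 0.1 0.5]
units tx,ty,tz,yaw: [-0.1  -0.36  2.53] -0.02
```

Request:
{"fn": "carry_out", "kwargs": {"deltas": [[0,-0.1,-0.35,0.35,0],[0,0,-0.02,0.35,0],[0,0,-0.02,0.35,0],[0,0,-0.02,0.35,0],[0,0,-0.02,0.35,0]]}}

```text
time_s: 16.33
tool_pos: [0.4418, -0.0808, 0.0342]
eef_rot: [175.1, -1.6, 89.8]
contact_force: [0.4, -0.9, -0.9]
gripper_width: 0.0852
```

Request:
{"fn": "carry_out", "kwargs": {"deltas": [[0,0,-0.05,0.3,0],[0,0,-0.02,0.3,0],[0,0,0,0,0],[0,0,0,0,0],[0,0,0,0,0]]}}

```text
time_s: 16.75
tool_pos: [0.4428, -0.0815, 0.0139]
eef_rot: [175.1, -1.6, 89.7]
contact_force: [0.1, 0.2, 0.0]
gripper_width: 0.0857
```

```bash
python3 -c "
from h import *
c=robot.read_camera('side')
go(.432,-.079,.005)"
```

```text
t 16.8 pos [ 0.4431 -0.0815  0.0141] rpy [175.1  -1.6  89.7] w 0.0854 F [-0.7  0.8 -0.4]
units tx,ty,tz,yaw: [ 0.08 -0.37  0.3 ] -0.05
```

Request:
{"fn": "carry_out", "kwargs": {"deltas": [[0,0.08,-0.3,0.15,0],[0,0,-0.05,0.15,0],[0,0,0,0.05,0],[0,0,0,0,0],[0,0,0,0,0]]}}

```text
time_s: 17.22
tool_pos: [0.4368, -0.0793, 0.0047]
eef_rot: [174.7, -1.5, 89.7]
contact_force: [-0.0, 0.1, 0.5]
gripper_width: 0.0855
```

Request:
{"fn": "carry_out", "kwargs": {"deltas": [[0.6,0,0,0,0],[0.8,0,0,0,0],[1,0,0,0,0],[1,0,0,0,0],[1,0,0,0,0]]}}

```text
time_s: 17.63
tool_pos: [0.4382, -0.0797, 0.006]
eef_rot: [174.6, -1.5, 89.7]
contact_force: [-3.2, 0.8, 6.7]
gripper_width: 0.0312
```

```bash
python3 -c "
from h import *
c=robot.read_camera('side')
go(.619,.0915,.1)"
```

```text
t 17.6833 pos [ 0.4382 -0.0797  0.006 ] rpy [174.6  -1.5  89.7] w 0.0312 F [-3.3  0.9  5.3]
units tx,ty,tz,yaw: [ 5.73  6.   -3.13] -0.05
```

Request:
{"fn": "carry_out", "kwargs": {"deltas": [[1,0,0,-0.5,0],[1,0,0,-1,0],[1,0,0,-1,0],[1,0,0,-1,0],[1,0,0,-1,0]]}}

```text
time_s: 18.1
tool_pos: [0.4184, -0.0825, 0.1385]
eef_rot: [175.7, -1.5, 89.7]
contact_force: [0.5, -0.2, 0.3]
gripper_width: 0.0311
```

Request:
{"fn": "carry_out", "kwargs": {"deltas": [[1,0,0,-1,0],[1,0,0,-1,0],[1,0,0,-1,0],[1,0,0,-1,0],[1,0,0,0,0]]}}

```text
time_s: 18.52
tool_pos: [0.4098, -0.0871, 0.2697]
eef_rot: [175.1, -1.6, 89.5]
contact_force: [-0.3, -0.1, 0.1]
gripper_width: 0.0312
```

```bash
python3 -c "
from h import *
go(.619,.0915,.1)"
```

```text
t 18.5167 pos [ 0.4098 -0.0871  0.2697] rpy [175.1  -1.6  89.5] w 0.0312 F [-0.3 -0.1  0.1]
units tx,ty,tz,yaw: [6.01 6.93 5.66] -0.09
```

Request:
{"fn": "carry_out", "kwargs": {"deltas": [[1,0.7,0.8,0.2,0],[1,0.75,0.85,0.4,0],[1,0.75,0.85,0.4,0],[1,0.75,0.85,0.4,0],[1,0.75,0.85,0.4,0]]}}

```text
time_s: 18.93
tool_pos: [0.545, 0.0179, 0.2352]
eef_rot: [174.3, -1.7, 88.6]
contact_force: [0.7, -0.7, -0.3]
gripper_width: 0.0313
```

Request:
{"fn": "carry_out", "kwargs": {"deltas": [[1,0.75,0.8,0.4,0],[1,0.75,0.7,0.4,0],[1,0.5,0.4,0.4,0],[1,0,0,0.4,0],[1,0,0,0.3,0]]}}

```text
time_s: 19.35
tool_pos: [0.6149, 0.0901, 0.1775]
eef_rot: [174.5, -1.9, 89.2]
contact_force: [-0.7, -0.6, -1.2]
gripper_width: 0.0312
```

```bash
python3 -c "
from h import *
go(.619,.0915,.014)"
```

```text
t 19.35 pos [0.6149 0.0901 0.1775] rpy [174.5  -1.9  89.2] w 0.0312 F [-0.7 -0.6 -1.2]
units tx,ty,tz,yaw: [0.05 0.14 5.45] -0.16
```

Request:
{"fn": "carry_out", "kwargs": {"deltas": [[1,0,0.1,0.35,-0.1],[1,0,-0.04,0.4,0],[1,0,-0.04,0.4,0],[1,0,-0.04,0.4,0],[1,0,-0.04,0.4,0]]}}

```text
time_s: 19.77
tool_pos: [0.6179, 0.0892, 0.1137]
eef_rot: [174.6, -1.7, 89.6]
contact_force: [0.2, -0.0, -1.2]
gripper_width: 0.0309
```

Request:
{"fn": "carry_out", "kwargs": {"deltas": [[1,0,-0.04,0.4,0],[1,0,-0.04,0.4,0],[1,0,-0.04,0.4,0],[1,0,-0.04,0.4,0],[1,0,-0.04,0.4,0]]}}

```text
time_s: 20.18
tool_pos: [0.6156, 0.0839, 0.0493]
eef_rot: [174.6, -1.5, 89.2]
contact_force: [-0.1, -0.4, -0.8]
gripper_width: 0.0312
```

```bash
python3 -c "
from h import *
go(.619,.0915,.014)"
```

```text
t 20.1833 pos [0.6156 0.0839 0.0493] rpy [174.6  -1.5  89.2] w 0.0312 F [-0.1 -0.4 -0.8]
units tx,ty,tz,yaw: [0.25 0.11 1.18] -0.16
```

Request:
{"fn": "carry_out", "kwargs": {"deltas": [[1,0.25,0.05,0.35,-0.1],[1,0,0,0.3,0],[1,0,0,0.2,0],[1,0,0,0,0],[1,0,0,0,0]]}}

```text
time_s: 20.6
tool_pos: [0.6171, 0.0892, 0.019]
eef_rot: [174.9, -1.4, 89.5]
contact_force: [0.8, 0.2, -1.0]
gripper_width: 0.0313
```

```bash
python3 -c "
from h import *
c=robot.read_camera('side')
go(.619,.0915,.0145)
cv2.imwrite('pics/s5.png',cv2.resize(c['pixels'][140:380,260:500],None,fx=2.3,fy=2.3))"
```

```text
t 20.65 pos [0.617  0.0893 0.0191] rpy [174.9  -1.4  89.6] w 0.0311 F [-0.2 -0.1 -0.9]
units tx,ty,tz,yaw: [0.07 0.07 0.15] -0.09
```

View pics/s5.png

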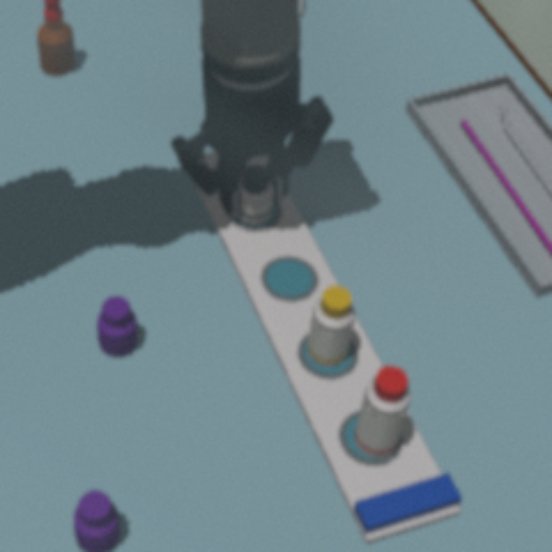

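The short bottle is just above mark d (crop px 258,205). Medium (330,330) and tall (383,415) stand upright on marks b and a. I'll touch down and release.

Request:
{"fn": "carry_out", "kwargs": {"deltas": [[1,0.07,0.05,0.12,0],[1,0,0,0.03,0],[0.5,0,0,0,0],[0,0,0,0,0],[0,0,0,0,0]]}}

```text
time_s: 21.07
tool_pos: [0.6217, 0.0919, 0.0174]
eef_rot: [174.6, -1.4, 89.6]
contact_force: [-0.2, 0.0, -0.4]
gripper_width: 0.0656
```

Request:
{"fn": "carry_out", "kwargs": {"deltas": [[0,0,0,0,0],[0,0,0.05,-0.5,0],[0,0,0.1,-1,0],[0,0,0.1,-1,0],[0,0,0.1,-1,0]]}}

```text
time_s: 21.48
tool_pos: [0.6156, 0.0889, 0.118]
eef_rot: [175.6, -1.2, 89.5]
contact_force: [0.8, 0.7, -0.2]
gripper_width: 0.0856
```

Request:
{"fn": "carry_out", "kwargs": {"deltas": [[0,-0.3,-0.3,-1,0],[0,-0.9,-0.5,-0.2,0],[0,-0.9,-0.5,0,0],[0,-0.9,-0.5,0,0],[0,-0.9,-0.5,0,0]]}}

```text
time_s: 21.9
tool_pos: [0.5526, -0.0213, 0.1585]
eef_rot: [174.1, -1.7, 90.6]
contact_force: [0.6, -1.0, 0.2]
gripper_width: 0.0857
```

```bash
python3 -c "
from h import *
go(.4307,-.228,.13)"
```

```text
t 21.9 pos [ 0.5526 -0.0213  0.1585] rpy [174.1  -1.7  90.6] w 0.0857 F [ 0.6 -1.   0.2]
units tx,ty,tz,yaw: [-6.85 -4.13  0.95] 0.12
```

Request:
{"fn": "carry_out", "kwargs": {"deltas": [[0,-0.95,-0.55,0,0],[0,-0.95,-0.55,0,0],[0,-0.95,-0.55,0,0],[0,-0.95,-0.55,0,0],[0,-0.95,-0.55,0,0]]}}

```text
time_s: 22.32
tool_pos: [0.4692, -0.17, 0.1481]
eef_rot: [173.6, -1.7, 90.8]
contact_force: [1.2, -0.1, 0.6]
gripper_width: 0.0854
```

Request:
{"fn": "carry_out", "kwargs": {"deltas": [[0,-0.9,-0.6,0,0],[0,-0.7,-0.5,0.1,0.1],[0,-0.2,-0.2,0.3,0],[0,0,-0.03,0.35,0],[0,0,-0.03,0.3,0]]}}

```text
time_s: 22.73
tool_pos: [0.4263, -0.2387, 0.114]
eef_rot: [173.1, -1.3, 89.1]
contact_force: [-0.2, 0.3, -0.3]
gripper_width: 0.0853
```

```bash
python3 -c "
from h import *
c=robot.read_camera('side');t=robot.read_camera('top')
go(.4307,-.228,.015)
for b in blobs(t,'black',(280,140,340,220),20): print('top',b,ray(t,b[:2],.056).round(4))
for b in blobs(c,'black',(350,200,395,245),20): print('side',b,ray(c,b[:2],.056).round(4))
for b in blobs(c,'green',(300,360,370,420),20): print('side',b,ray(c,b[:2],.06).round(4))
for b in blobs(t,'red',(300,0,640,480),20): print('top',b,ray(t,b[:2],.092).round(4))
for b in blobs(c,'red',(320,200,640,480),20): print('side',b,ray(c,b[:2],.092).round(4))
"
```

```text
t 22.8333 pos [ 0.4257 -0.2368  0.1127] rpy [173.3  -1.4  89.2] w 0.0854 F [-0.8 -0.  -0.3]
units tx,ty,tz,yaw: [0.3  0.16 3.26] -0.16
top (np.float64(307.4), np.float64(191.0), 133, (13, 13)) [0.6191 0.0906 0.056 ]
side (np.float64(332.9), np.float64(392.9), 133, (13, 15)) [ 0.4301 -0.2315  0.06  ]
top (np.float64(457.7), np.float64(190.1), 157, (16, 13)) [ 0.6198 -0.1489  0.092 ]
```

Request:
{"fn": "carry_out", "kwargs": {"deltas": [[0,0.3,0.1,0.3,-0.1],[0,0,-0.05,0.35,0],[0,0,-0.05,0.35,0],[0,0,-0.05,0.35,0],[0,0,-0.05,0.35,0]]}}

```text
time_s: 23.25
tool_pos: [0.4368, -0.2206, 0.0626]
eef_rot: [172.7, -1.3, 90.4]
contact_force: [0.7, 0.5, 0.3]
gripper_width: 0.0855
```

```bash
python3 -c "
from h import *
c=robot.read_camera('side');
go(.4307,-.228,.015)"
```

```text
t 23.3 pos [ 0.4353 -0.219   0.0604] rpy [173.   -1.5  90.5] w 0.0854 F [-0.5  1.7 -1. ]
units tx,ty,tz,yaw: [-0.3  -0.16  1.51] 0.1
```

Request:
{"fn": "carry_out", "kwargs": {"deltas": [[0,-0.3,-0.2,0.4,0],[0,0,-0.07,0.4,0],[0,0,-0.07,0.4,0],[0,0,-0.03,0.2,0],[0,0,0,0,0]]}}

```text
time_s: 23.72
tool_pos: [0.4347, -0.2196, 0.0156]
eef_rot: [172.8, -1.6, 91.3]
contact_force: [0.2, 0.4, -0.1]
gripper_width: 0.0853
```

```bash
python3 -c "
from h import *
c=robot.read_camera('side');
go(.4307,-.228,.015)"
```

```text
t 23.7667 pos [ 0.4351 -0.2197  0.0161] rpy [172.8  -1.6  91.3] w 0.0852 F [ 0.1  0.4 -0.4]
units tx,ty,tz,yaw: [-0.27 -0.15  0.04] 0.27
```

Request:
{"fn": "carry_out", "kwargs": {"deltas": [[0,-0.3,-0.15,0.03,0],[0,-0.05,0,0,0],[0,0,0,0,0],[1,0,0,0,0],[1,0,0,0,0]]}}

```text
time_s: 24.18
tool_pos: [0.4352, -0.229, 0.0175]
eef_rot: [172.4, -1.6, 91.6]
contact_force: [-0.7, 0.1, 0.2]
gripper_width: 0.0644
```

Request:
{"fn": "carry_out", "kwargs": {"deltas": [[1,0,0,0,0],[1,0,0,0,0],[1,0,0,0,0],[1,0,0,-0.5,0],[1,0,0,-1,0]]}}

```text
time_s: 24.6
tool_pos: [0.4255, -0.2266, 0.0594]
eef_rot: [173.1, -1.9, 91.7]
contact_force: [1.4, 0.2, -0.6]
gripper_width: 0.0317
```

```bash
python3 -c "
from h import *
go(.619,.012,.12)"
```

```text
t 24.6 pos [ 0.4255 -0.2266  0.0594] rpy [173.1  -1.9  91.7] w 0.0317 F [ 1.4  0.2 -0.6]
units tx,ty,tz,yaw: [ 7.76  6.69 -2.02] 0.35
```

Request:
{"fn": "carry_out", "kwargs": {"deltas": [[1,0,0,-1,0],[1,0,0,-1,0],[1,0,0,-1,0],[1,0.4,0.4,-0.6,0],[1,0.8,0.7,0,0]]}}

```text
time_s: 25.02
tool_pos: [0.4393, -0.2005, 0.1793]
eef_rot: [173.1, -1.7, 90.8]
contact_force: [0.6, -0.6, -1.5]
gripper_width: 0.0314
```

Request:
{"fn": "carry_out", "kwargs": {"deltas": [[1,0.95,0.7,0,0],[1,0.95,0.7,0,0],[1,0.95,0.7,0,0],[1,0.95,0.7,0,0],[1,0.95,0.7,0,0]]}}

```text
time_s: 25.43
tool_pos: [0.5445, -0.0556, 0.2006]
eef_rot: [172.7, -1.7, 90.2]
contact_force: [0.6, -1.0, -0.5]
gripper_width: 0.0314
```

```bash
python3 -c "
from h import *
go(.619,.012,.12)"
```

```text
t 25.4333 pos [ 0.5445 -0.0556  0.2006] rpy [172.7  -1.7  90.2] w 0.0314 F [ 0.6 -1.  -0.5]
units tx,ty,tz,yaw: [2.25 2.49 2.69] 0.03
```

Request:
{"fn": "carry_out", "kwargs": {"deltas": [[1,0.7,0.7,0,0],[1,0.6,0.7,0.1,0],[1,0.5,0.6,0.2,0],[1,0.2,0.2,0.3,0],[1,0,-0.04,0.35,0]]}}

```text
time_s: 25.85
tool_pos: [0.6186, 0.0224, 0.1829]
eef_rot: [172.4, -2.0, 91.2]
contact_force: [0.4, 0.6, -0.6]
gripper_width: 0.0316
```

Request:
{"fn": "carry_out", "kwargs": {"deltas": [[1,0,-0.05,0.4,0],[1,0,-0.05,0.4,0],[1,0,-0.05,0.4,0],[1,0,-0.05,0.4,0],[1,0,-0.04,0.2,0]]}}

```text
time_s: 26.27
tool_pos: [0.6094, 0.0177, 0.1186]
eef_rot: [173.3, -1.8, 90.8]
contact_force: [-0.7, 0.2, -1.5]
gripper_width: 0.031
```

```bash
python3 -c "
from h import *
c=robot.read_camera('side')
go(.619,.012,.026)"
```

```text
t 26.3167 pos [0.6082 0.0172 0.1174] rpy [173.5  -1.8  90.8] w 0.0319 F [-1.7  0.  -2.8]
units tx,ty,tz,yaw: [-0.18  0.36  3.05] 0.15
```

Request:
{"fn": "carry_out", "kwargs": {"deltas": [[1,-0.1,0.3,0.3,0.1],[1,0,-0.05,0.4,0],[1,0,-0.05,0.4,0],[1,0,-0.05,0.4,0],[1,0,-0.05,0.4,0]]}}

```text
time_s: 26.73
tool_pos: [0.6157, 0.0104, 0.0603]
eef_rot: [173.4, -1.7, 89.9]
contact_force: [0.6, 1.7, -1.2]
gripper_width: 0.0318
```

Request:
{"fn": "carry_out", "kwargs": {"deltas": [[1,0,-0.03,0.35,0],[1,0,-0.03,0.35,0],[1,0,0,0,0],[1,0,0,0,0],[1,0,0,0,0]]}}

```text
time_s: 27.15
tool_pos: [0.6115, 0.0092, 0.034]
eef_rot: [173.8, -1.7, 89.7]
contact_force: [-0.6, -0.7, -0.7]
gripper_width: 0.0318
```

```bash
python3 -c "
from h import *
c=robot.read_camera('side')
go(.619,.012,.026)
cv2.imwrite('pics/s6.png',cv2.resize(c['pixels'][140:380,260:500],None,fx=2.3,fy=2.3))"
```

```text
t 27.2 pos [0.6118 0.0092 0.0344] rpy [173.8  -1.7  89.7] w 0.0317 F [-0.5 -0.3 -1.5]
units tx,ty,tz,yaw: [0.09 0.24 0.28] -0.05
```

View pics/s6.png

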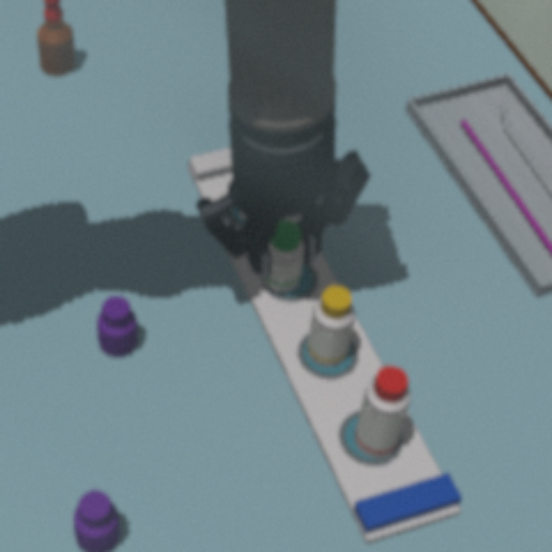

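The low bottle is above mark c (crop px 287,265), a few mm toward the robot. I'll correct, lower and release.

Request:
{"fn": "carry_out", "kwargs": {"deltas": [[1,0.07,0.22,0.1,0],[1,0,0,0.12,0],[1,0,0,0.05,0],[1,0,0,0,0],[1,0,0,0,0]]}}

```text
time_s: 27.62
tool_pos: [0.623, 0.0121, 0.0292]
eef_rot: [173.4, -1.7, 89.8]
contact_force: [-0.7, -0.3, -1.3]
gripper_width: 0.0312
```

```bash
python3 -c "
from h import *
c=robot.read_camera('side')
go(.619,.012,.026)"
```

```text
t 27.6667 pos [0.623  0.0121 0.0293] rpy [173.4  -1.7  89.8] w 0.0317 F [ 0.6  0.7 -0.4]
units tx,ty,tz,yaw: [-0.   -0.13  0.11] -0.04
```

Request:
{"fn": "carry_out", "kwargs": {"deltas": [[1,0,-0.13,0.1,0],[1,0,-0.02,0.06,0],[0.5,0,0,0,0],[0,0,0,0,0],[0,0,0,0,0]]}}

```text
time_s: 28.08
tool_pos: [0.6212, 0.012, 0.0276]
eef_rot: [173.0, -1.7, 89.8]
contact_force: [-0.1, 0.5, -0.1]
gripper_width: 0.0658
```

Request:
{"fn": "carry_out", "kwargs": {"deltas": [[0,0,0,0,0],[0,0,0.05,-0.4,0],[0,0,0.1,-0.9,0],[0,0,0.1,-1,0],[0,0,0.1,-1,0]]}}

```text
time_s: 28.5
tool_pos: [0.6119, 0.0094, 0.1221]
eef_rot: [174.3, -1.7, 89.7]
contact_force: [0.2, 0.9, -0.5]
gripper_width: 0.0854
```

Request:
{"fn": "carry_out", "kwargs": {"deltas": [[0,0,-0.4,-1,0],[0,0,-0.9,-0.8,0],[0,0,-0.9,0,0],[0,0,-0.9,0,0],[0,0,-0.9,0,0]]}}

```text
time_s: 28.92
tool_pos: [0.4959, 0.0068, 0.1789]
eef_rot: [172.5, -1.6, 89.7]
contact_force: [0.1, -0.1, 0.1]
gripper_width: 0.0857
```

Request:
{"fn": "carry_out", "kwargs": {"deltas": [[0,0,-0.9,0,0],[0,0,-0.9,0,0],[0,0,-0.5,0,0],[0,0,0,0,0],[0,0,0,0,0]]}}

```text
time_s: 29.33
tool_pos: [0.4189, 0.0068, 0.1725]
eef_rot: [172.4, -1.9, 89.6]
contact_force: [0.7, -1.1, -0.6]
gripper_width: 0.0855
```

```bash
python3 -c "
from h import *
c=robot.read_camera('side');t=robot.read_camera('top'); go(.4,0,.2)
cv2.imwrite('pics/s7.png',cv2.resize(c['pixels'][140:380,260:500],None,fx=2.3,fy=2.3))
cv2.imwrite('pics/t7.png',cv2.resize(t['pixels'][160:280,120:500],None,fx=2,fy=2))
for n,z,bt,bs in (('red',.092,(400,150,480,230),(400,250,480,350)),('yellow',.08,(370,150,440,230),(380,240,440,320)),('green',.068,(330,150,400,230),(360,210,420,280)),('black',.056,(280,150,340,220),(350,190,395,245)),('red',.095,(130,230,170,270),(265,120,295,150))):
  for nm,c0,b0 in (('top',t,bt),('side',c,bs)):
    for b in blobs(c0,n,b0,20): print(n,nm,b,ray(c0,b[:2],z).round(4))
"
```

```text
t 29.4333 pos [0.4198 0.0066 0.1725] rpy [172.4  -1.9  89.6] w 0.0854 F [-1.   0.1 -0.4]
units tx,ty,tz,yaw: [-0.23 -0.66 -0.92] -0.09
red top (np.float64(457.8), np.float64(190.1), 156, (15, 13)) [ 0.6198 -0.1491  0.092 ]
yellow top (np.float64(403.3), np.float64(191.3), 157, (14, 14)) [ 0.618  -0.0644  0.08  ]
yellow side (np.float64(405.8), np.float64(269.9), 85, (11, 10)) [ 0.6175 -0.0691  0.08  ]
green top (np.float64(353.9), np.float64(191.1), 144, (14, 14)) [0.6186 0.0144 0.068 ]
green side (np.float64(387.8), np.float64(241.3), 66, (10, 8)) [0.6179 0.0097 0.068 ]
black top (np.float64(307.5), np.float64(191.0), 132, (13, 13)) [0.6191 0.0904 0.056 ]
red top (np.float64(145.7), np.float64(254.7), 141, (16, 11)) [0.504  0.3358 0.095 ]
```

View pics/s7.png

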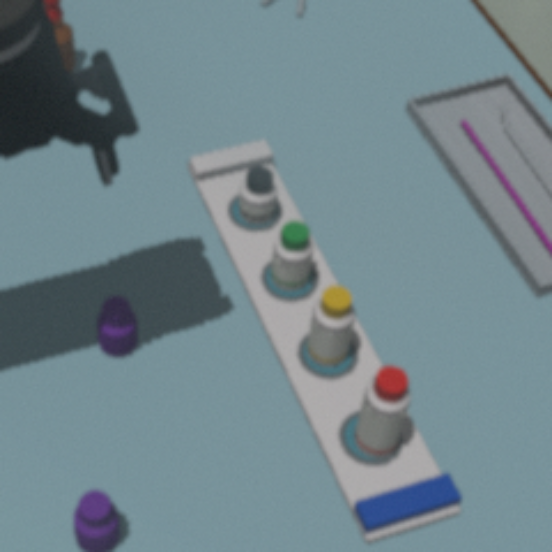

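View pics/t7.png

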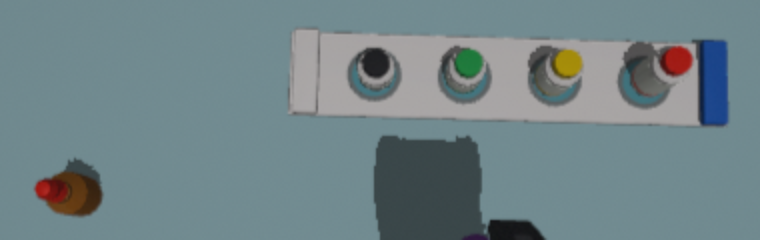

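```bash
python3 -c "
from h import *
c=robot.read_camera('side')
K,T=c['K'],c['pose']
def pr(p):
    q=T[:3,:3].T@(np.array(p)-T[:3,3]); q=K@np.array([q[0],-q[1],-q[2]]); uv=q[:2]/q[2]; return uv.round(1),((uv-[260,140])*2.3).round(0)
for p in ((.6202,-.152,.008),(.6202,-.152,.05),(.6202,-.152,.092),(.6192,-.1495,.008),(.6202,-.168,.008),(.6178,-.0678,.008),(.6191,-.0685,.008)): print(p,*pr(p))
cv2.imwrite('pics/s8.png',cv2.resize(c['pixels'][255:360,370:475],None,fx=5,fy=5,interpolation=2))
"
```

```text
(0.6202, -0.152, 0.008) [422.  330.9] [373. 439.]
(0.6202, -0.152, 0.05) [425.5 318. ] [381. 409.]
(0.6202, -0.152, 0.092) [429.3 304.2] [389. 378.]
(0.6192, -0.1495, 0.008) [420.9 329.8] [370. 437.]
(0.6202, -0.168, 0.008) [426.  338.7] [382. 457.]
(0.6178, -0.0678, 0.008) [401.2 292.9] [325. 352.]
(0.6191, -0.0685, 0.008) [402.  293.1] [327. 352.]
```

View pics/s8.png

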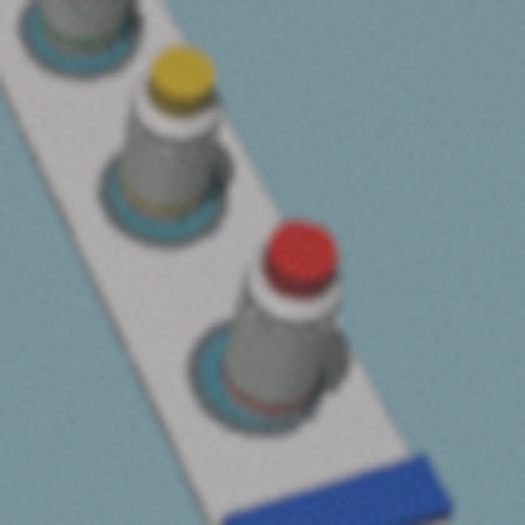

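The close crop shows the tall bottle's foot about 3 px (5–6 mm) from the centre of mark a, inside the 12 mm tolerance. The arm is clear of everything, so I'm handing in.

```bash
python3 -c "
from station import robot
print(robot.close_job())"
```

```text
the job is handed in; nothing more can be done
None
```

I lined up the four bottles by height and handed the job in at about 29.5 s of the 106 s allowed. The tallest (red cap) is on mark a next to the blue block, then yellow on b, green on c and black on d.

| Bottle | Mark | Offset from mark centre |
|---|---|---|
| Tall (red) | a | about 4–6 mm |
| Medium (yellow) | b | about 1–3 mm |
| Low (green) | c | about 1–3 mm |
| Shortest (black) | d | about 1–2 mm |

- **Position checks:** these offsets come from the last camera images and are all inside the 12 mm limit. Medium and low rest on both cameras. The shortest rests on the top view alone, because its black cap was not picked out in the side view.
- **Upright and undisturbed:** in the last pictures all four stand upright. The dropper's cap reads exactly where it did at the start, and the arm is open and clear of everything.
- **Weakest result:** the views disagree a little on the tall bottle. The cap position suggests about 3–4 mm off, while its foot in the close crop looks 5–6 mm off.
- **First grip failed:** the first grip on the medium bottle was too high and off-centre, because the tool had drifted. I released it and gripped again lower.
- **Tool tilt:** the tool tilted up to about 8° over the run, mostly while descending close to the robot. I could not correct it with this interface, but the bottles settled upright on release.

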